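# Slide the board carrier home in the test nest and latch it

### The arm

A 7-joint arm with a two-finger parallel gripper is mounted at the origin on a cart in front of the work surface, level with it; the furniture and walls round the work are solid. World frame = base frame: x ahead of the robot, y to its left, z up, the work surface at z = 0. Lengths are in m, angles in rad, forces in N, time in s.
With the tool pointing down it reaches from about 0.425 to 0.975 m from the base axis. Payload 16.7 kg.
Tool frame: the origin (TCP) lies at the very end of the fingers, on their centre line; the grasp point (between the pads) lies 19 mm behind it; z points along the fingers, y is the line along which they close (so a half turn about z gives the same grasp; the last joint's range is limited). The gripper opens to 85 mm and grips with 20 to 120 N. Pads are 22 mm wide; open, the fingers measure 114 mm over their backs; the gripper's body (76 mm by 85 mm) begins 54 mm behind the grasp point. The pads swing forward as they close: fully open they stand 13 mm farther back than shut.
Start: joints at [-0.149, 0.426, 0.074, 1.606, -0.034, 1.111, -0.067], TCP at [0.675, -0, 0.231] pointing down, gripper open.
Joint ranges: [-2.85, 2.85], [-0.5, 2.14], [-1.23, 1.37], [0.21, 2.46], [-1.02, 4.16], [0.16, 2.05], [-2.73, 2.73]. Speed limits (rad/s): [1.89, 1.89, 2.39, 2.39, 3.01, 3.01, 3.01].

### API

Orientations are given as a unit quaternion [x, y, z, w].
In Python, from rig import observe, capture, finish_job, search_frame, landmark_of gives the robot as it stands.
- The arm moves only by the tool arm_command, never from a script. Its argument "plan" is a list of rows, each a list of 3 entries, a list of its own where there are three numbers: the shift along the tool's x, y, z as a fraction of full scale, then the turn, a rotation vector about the tool's x, y, z as a fraction of full scale, then the opening, from -1 (shut) to 1 (fully open). In form: [[[x, y, z], [rx, ry, rz], gripper], ...]. A call has exactly 8 rows; each row is the pose to reach, as a shift and turn from the pose commanded when the call began, along the tool's axes at that moment, turning the shorter way round; what a row does not reach only later rows make up. Full scale, the value 1, is 10 cm for a shift and 360 degrees for a turn. A row lasts 1/10 s, in which the tool goes at most 50 mm and 8.59 degrees, less where a joint would pass 70% of its speed; a pose out of reach is approached as far as the arm can. A call with a number of a shift or a turn outside -1 to 1 is refused whole. A call with a gripper value outside its range is refused whole. The fingers move at their own pace and stop on an object; "grip_force" is the grip in N (left out, the last holds). Time passes only in rows, so rows that repeat a pose let the fingers close, or fill a call up. It gives the time, the measured TCP pose, the force, the opening and the grip force at its end, in the units of the state.
- observe(): the state, without advancing time (a new reading comes with each control period).
- capture(name): name is "scene" or "side" or "wrist"; returns a dict with "color" (400x640x3 uint8, red, green, blue), "depth" (400x640 float32, m along the optical axis (not along the pixel's ray), 0 where there is no reading), "fovy" (degrees; the focal length in pixels is half the picture's height over the tangent of half this angle, whatever the lens; pixels are square), "cx", "cy" (the principal point, pixels), "D" ([k1, k2, p1, p2, k3] as OpenCV has them; the pictures are not rectified), "pose" (4x4, takes a point from camera to world coordinates). Camera axes: x right, y up, looking along -z (the intrinsics and any distortion apply to the point x, -y, -z); pixel columns grow to the right and rows downward; lengths in m; the calibration is good to about 2 mm. A picture is of the moment at which its call begins.
- finish_job(): hands the job in; it is judged then, once.
Trained networks look in the newest picture that a camera, given by its name, has taken for a name from the list of things; names that differ only in an ending like _2 or _b are one class to them, and where a whole thing is asked for, a point or a joint stands for the part that bears it (a point fixed in the world has none). Each returns a list of dicts, best first, with "confidence" (0 to 1); they miss things now and then, are a little off and sometimes report something else, mostly with a low value. They report only what shows in the picture. A call takes as long as a camera call.
- search_frame(camera, name): "point" ([x, y, z] in m, in the coordinates of the camera as it stood for that picture, good to about 4 mm: the middle of the surface that is visible of it).
- landmark_of(camera, name): "point" ([x, y, z] in m, in the coordinates of the camera as it stood for that picture, good to about 4 mm: a listed point, or the origin of a listed thing).
The state is a dict: "clock": time; "joint_pos": joint angles; "qd": joint speeds; "tau": joint torques, N m; "eef_pos": TCP position; "tool_rot": TCP orientation; "ft_force": force on the tool from outside, world axes, zero at the start; "torque": the same for the moment, N m; "opening": opening from 0.0 (shut) to 1.0 (fully open); "finger_force": force on a finger pad.
Only numpy, scipy, OpenCV 4.12 (cv2) and the standard library are available. Lean on these libraries where they do the work, as an engineer would, in place of code of your own. Each camera call takes 0.05 s, during which the arm holds its last target. There are 200 camera calls.

### The job

Push the board carrier along its rails, to the right, until its feet drop into the notches over the test pins and it sits down level, then swing the latch with the red knob fully shut over the carrier's edge. Do it all by pushing: do not lift the carrier, and leave the loose parts beside the nest where they lie. Finish with the hand clear.

Things in the scene. Friction and masses are not known exactly. Their poses are not given: they have to be found in the camera images.
- nest: Test nest fixed on the bench: grey base plate 212 x 400 mm (x by y), top 14 mm high, two aluminium rails along its y axis. Origin: centre of its underside, on the bench. The carrier travels towards the nest's -y (the robot's right at zero yaw). The rails' guide walls, 72 to 82 mm either side of the centre line, are 40 mm high; a cross bar 42 mm high ends the track at -y.
- station (a point): Where carrier_centre comes to lie when the feet are down in the notches: on the nest's centre line, 95 mm to the -y side of its origin, 30 mm above the bench; nest axes. The fit leaves about 2 mm of play either way along the rails. Below it lies a black plate with brass test pins, up to 29 mm above the bench.
- rail_start (a point): Point on the nest's centre line at the +y end of the rails, 29 mm above the bench, level with the running ledges, which lie 48 to 72 mm either side; nest axes. Between the ledges (96 mm) the way is open down to the base plate, so fingertips can reach down behind the carrier. The ledges have notches 5 mm deep, 15.6 mm long: inner ones 50 mm past the station, outer ones 50 mm before it.
- carrier_centre (a point): Centre of the underside of the loose carrier's black plate, 141 (x) by 130 (y) by 9 mm, axes as the nest's, with a green board on top (tallest parts 22 mm above this point); 0.4 to 0.8 kg. Slides on white feet 6 mm long (push of 1 to 3 N) with this point 35 mm above the bench and drops 5 mm, to 30 mm, at the station, where the notch walls stop it. Each foot fits only its own notch.
- push_face (a point): Middle of the carrier's rear (+y) end face, the one to push: a flat upright face, 16 mm high from the underside of the plate to the top of the aluminium bar on it, and 110 mm wide (the bar). The point lies 6 mm above the underside of the plate, 65 mm behind carrier_centre.
- latch (a joint): Swing latch on an upright pivot outside the near (-x) rail. Rad: 0 to 0.3 open (arm along the rail, pointing to the nest's +y), 1.57 fully shut at its stop (arm pointing to the nest's +x, over a steel pad on the carrier). Closing is clockwise from above. About 1.2 N at the knob; stays where left. Underside 47 mm above the bench: 2 mm over a seated carrier's pad; an unseated carrier blocks it.
- latch_pivot (a point): Axis of the latch, on the underside of its arm, 47 mm above the bench; nest axes.
- latch_knob (a point): Centre of the upright red knob on the latch arm: 16 mm in diameter, 25 mm high (58 to 83 mm above the bench), 42 mm from the pivot's axis. The arm's end lies 54 mm from the axis.
- spare_board: Loose blue circuit board 50 x 70 x 16 mm lying on the bench behind the nest; origin at the centre of its underside. Bystander.
- white_connector: Loose white connector 20 x 34 x 12 mm on the bench before the nest; origin at the centre of its underside. Bystander.
- usb_dongle: Loose white USB adapter 18 x 55 x 11 mm on the bench before the nest; origin at the centre of its underside. Bystander.

How it is judged:
On the way, in this order (a step that is already met when the one before it is completed fails the run):
1. the carrier sits down in the notches (z of carrier_centre in the frame of station below 0.002 m and y of carrier_centre in the frame of station between -0.004 and 0.004 m and angle between carrier_centre's own z axis and vertical below 0.03 rad), for 0.2 s.
2. the latch is shut over it (value of joint latch above 1.4 rad), for 0.1 s.
At the end, for the whole second after the job is handed in: The carrier is down in its notches: within 4 mm of the station along the rails, no more than 2 mm above its seat and level within 0.03 rad. The latch is shut (joint above 1.4 rad) (all of step 1 and value of joint latch above 1.4 rad); the robot touches nothing.
It fails at once if the carrier is lifted or tipped off its rails (z of carrier_centre in the frame of station above 0.01 m or angle between carrier_centre's own z axis and vertical above 0.15 rad).
It fails at once if a loose part beside the nest is moved by more than 20 mm (distance of any of spare_board, white_connector, usb_dongle from where it was at the start of the episode above 0.02 m).
It also fails if it takes over 50 s, if anything falls off the work surface, if the arm or the gripper's body presses on something with over 40 N, if the wrist force passes 120 N, or if a joint passes its speed limit or range.

## Working session

There is one attempt and no reset: what is moved stays moved. The work goes in short steps, Python scripts to look and compute and a tool call to move; the robot and the scene stay as the last step left them, time stands still between calls to the robot, and variables do not carry over. Pictures are saved under pics/ and viewed, at most 10 in all, crops included, and the job is handed in when it is done.

Besides the shell and the picture viewer there is one more tool, called after "Call:" by a JSON object that holds its "name" and its "arguments". arm_command: Moves the arm, as the interface text tells. Its arguments: {"type":"object","properties":{"plan":{"type":"array"},"grip_force":{"type":"number"}},"required":["plan"]}

```bash
mkdir -p pics; cat > h.py <<'E'
import numpy as np, cv2
from rig import *
def w(c,p): return (c["pose"]@np.r_[p,1])[:3]
def look(cam,names,save=None):
    c=capture(cam)
    if save: cv2.imwrite("pics/"+save,c["color"][:,:,::-1])
    for n in names:
        for r in landmark_of(cam,n)[:1]: print(cam,n,round(r["confidence"],2),w(c,r["point"]).round(4))
    return c
def st():
    s=observe(); print({k:np.round(s[k],4).tolist() for k in("clock","eef_pos","tool_rot","ft_force","opening")})
E
python3 - <<'E'
from h import *
N="nest station rail_start carrier_centre push_face latch_pivot latch_knob spare_board white_connector usb_dongle".split()
for k in("scene","side","wrist"): look(k,N,k+"0.png")
st()
E
python3 -c "
import cv2,numpy as np
a=cv2.imread('pics/scene0.png');b=cv2.imread('pics/side0.png')
cv2.imwrite('pics/ab.png',cv2.resize(np.vstack([a,b]),(480,600)))"
```

```text
scene nest 0.96 [ 0.5997  0.0279 -0.0011]
scene station 0.57 [ 0.6131 -0.0659  0.0282]
scene rail_start 0.68 [0.5724 0.2262 0.0251]
scene carrier_centre 0.55 [0.5954 0.0551 0.0331]
scene push_face 0.88 [0.5842 0.1202 0.0388]
scene latch_pivot 0.59 [ 0.519  -0.0961  0.0457]
scene latch_knob 0.61 [ 0.518  -0.0582  0.0685]
scene spare_board 0.68 [ 0.7702  0.0094 -0.0013]
scene white_connector 0.63 [ 0.4508  0.081  -0.002 ]
scene usb_dongle 0.67 [4.385e-01 1.631e-01 3.000e-04]
side nest 0.75 [ 0.5996  0.0333 -0.0009]
side station 0.98 [ 0.6118 -0.0662  0.0266]
side rail_start 0.91 [0.5705 0.2243 0.0309]
side carrier_centre 0.86 [0.5937 0.0526 0.0365]
side push_face 0.92 [0.5851 0.1191 0.0429]
side latch_pivot 0.96 [ 0.5299 -0.1029  0.0473]
side latch_knob 0.69 [ 0.5181 -0.0536  0.0711]
side spare_board 0.7 [ 0.769   0.0081 -0.0064]
side white_connector 0.48 [ 0.4446  0.0825 -0.003 ]
side usb_dongle 0.61 [0.4383 0.1591 0.0013]
wrist station 0.9 [ 0.6121 -0.064   0.0245]
wrist rail_start 0.3 [ 0.5156 -0.0529  0.0697]
wrist carrier_centre 0.94 [0.5956 0.0551 0.0317]
wrist latch_pivot 0.56 [ 0.5196 -0.0971  0.0461]
wrist latch_knob 0.77 [ 0.5154 -0.0576  0.0729]
wrist spare_board 0.82 [ 0.7659  0.0125 -0.0065]
wrist white_connector 0.78 [0.4472 0.0775 0.0012]
wrist usb_dongle 0.68 [4.382e-01 1.599e-01 1.000e-04]
{'clock': 1.65, 'eef_pos': [0.675, -0.0, 0.2313], 'tool_rot': [0.7071, 0.7071, -0.0, -0.0], 'ft_force': [0.4898, 0.2246, 0.2975], 'opening': 1.0001}
```

View pics/scene0.png

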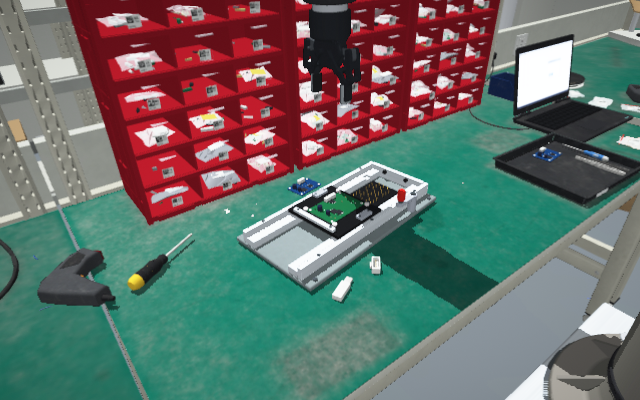

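View pics/side0.png

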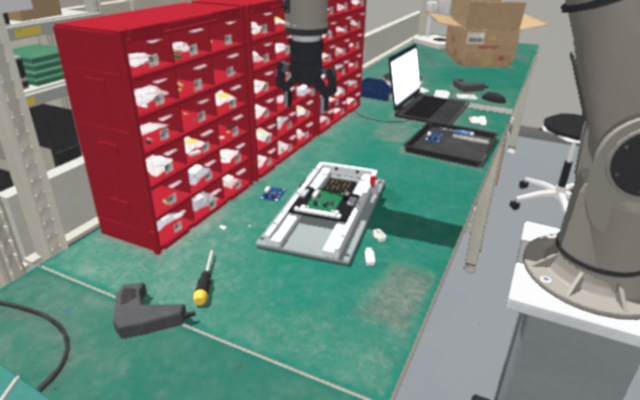

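The pictures show the nest at scene pixels (240–435, 160–290). The carrier is mid-track at (335, 208), the red knob at (402, 195), and the way behind the carrier is open. The networks agree on a nest yaw of about 8° and about 120 mm of travel left. First I'll move to behind the carrier.

Call:
{"name": "arm_command", "arguments": {"plan": [[[0.1, -0.06, 0], [0, 0, -0.003], -0.2], [[0.2, -0.12, 0], [0, 0, -0.006], -0.2], [[0.35, -0.21, 0], [0, 0, -0.01], -0.2], [[0.5, -0.3, 0], [0, 0, -0.014], -0.2], [[0.65, -0.39, 0], [0, 0, -0.018], -0.2], [[0.8, -0.45, 0], [0, 0, -0.022], -0.2], [[0.9, -0.5, 0], [0, 0, -0.022], -0.2], [[0.9, -0.5, 0], [0, 0, -0.022], -0.2]]}}

```text
clock: 2.45
eef_pos: [0.6244, 0.0921, 0.2314]
tool_rot: [0.656, 0.755, 0.0, -0.0]
ft_force: [0.2, -0.2, -0.6]
opening: 0.403
finger_force: 0.0
```

```bash
python3 - <<'E'
from h import *
look("wrist","nest station rail_start carrier_centre push_face latch_pivot latch_knob".split(),"w1.png"); st()
E
```

```text
wrist nest 0.49 [0.5701 0.2246 0.0257]
wrist station 0.61 [ 0.6147 -0.0657  0.025 ]
wrist rail_start 0.75 [0.5731 0.2267 0.0256]
wrist carrier_centre 0.78 [0.6001 0.0551 0.034 ]
wrist push_face 0.68 [0.5808 0.1173 0.0396]
wrist latch_knob 0.6 [ 0.5179 -0.0561  0.0708]
{'clock': 2.85, 'eef_pos': [0.6251, 0.0894, 0.2312], 'tool_rot': [0.657, 0.7539, -0.0001, -0.0], 'ft_force': [0.3936, -0.1975, -0.2573], 'opening': 0.4017}
```

View pics/w1.png

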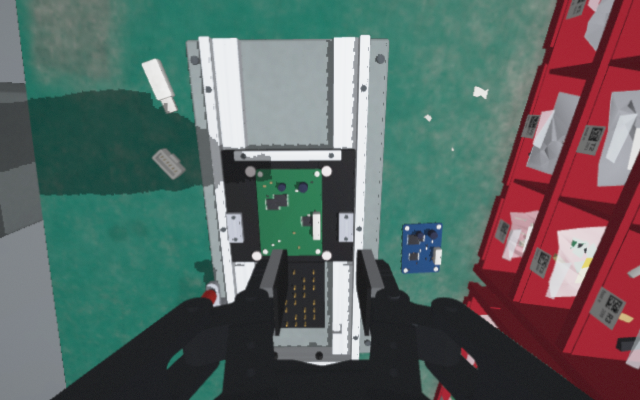

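The wrist view shows the carrier's white bar at row 155 and an open channel behind it at (285, 95). The yaw is aligned. Next I go behind the carrier and down.

Call:
{"name": "arm_command", "arguments": {"plan": [[[0.2, -0.1, 0.05], [0, 0, 0], -0.2], [[0.4, -0.2, 0.15], [0, 0, 0], -0.2], [[0.6, -0.28, 0.3], [0, 0, 0], -0.2], [[0.75, -0.35, 0.5], [0, 0, 0], -0.2], [[0.75, -0.35, 0.7], [0, 0, 0], -0.2], [[0.75, -0.35, 0.9], [0, 0, 0], -0.2], [[0.75, -0.35, 1.0], [0, 0, 0], -0.2], [[0.75, -0.35, 1.0], [0, 0, 0], -0.2]]}}

```text
clock: 3.65
eef_pos: [0.5794, 0.159, 0.1301]
tool_rot: [0.657, 0.754, -0.001, -0.001]
ft_force: [-0.5, 0.9, -0.0]
opening: 0.403
finger_force: 0.0
```

Call:
{"name": "arm_command", "arguments": {"plan": [[[0, 0, 0.15], [0, 0, 0], -0.2], [[0, 0, 0.35], [0, 0, 0], -0.2], [[0, 0, 0.55], [0, 0, 0], -0.2], [[0, 0, 0.75], [0, 0, 0], -0.2], [[0, 0, 0.9], [0, 0, 0], -0.2], [[0, 0, 1.0], [0, 0, 0], -0.2], [[0, 0, 1.0], [0, 0, 0], -0.2], [[0, 0, 1.0], [0, 0, 0], -0.2]]}}

```text
clock: 4.45
eef_pos: [0.5803, 0.1595, 0.0317]
tool_rot: [0.657, 0.754, 0.0, 0.0]
ft_force: [-0.3, -0.8, 0.3]
opening: 0.4
finger_force: 0.0
```

```bash
python3 - <<'E'
from h import *
look("scene","carrier_centre push_face".split(),"s2.png"); look("wrist",["push_face","carrier_centre"],"w2.png");st()
E
```

```text
scene carrier_centre 0.64 [0.5935 0.058  0.0345]
wrist push_face 0.58 [0.5841 0.1137 0.0415]
{'clock': 4.75, 'eef_pos': [0.5803, 0.1596, 0.0319], 'tool_rot': [0.6566, 0.7542, 0.0004, 0.0002], 'ft_force': [-0.1321, 1.6968, 0.8505], 'opening': 0.3962}
```

View pics/w2.png

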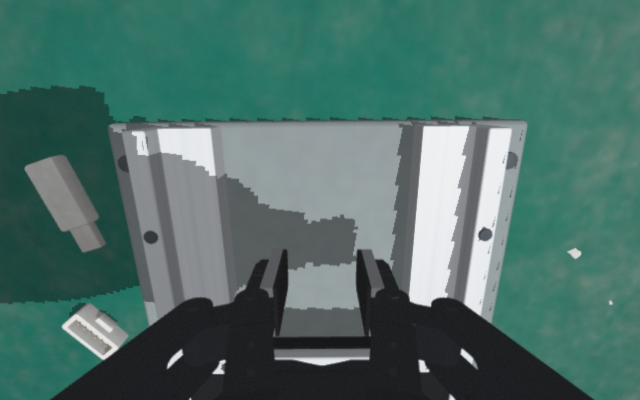

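The fingertips are centred in the channel behind the bar (320, 350). Now the push.

Call:
{"name": "arm_command", "arguments": {"plan": [[[-0.08, 0, 0.08], [0, 0, 0], -0.2], [[-0.18, 0, 0.08], [0, 0, 0], -0.2], [[-0.26, 0, 0.08], [0, 0, 0], -0.2], [[-0.34, 0, 0.08], [0, 0, 0], -0.2], [[-0.44, 0, 0.08], [0, 0, 0], -0.2], [[-0.54, 0, 0.08], [0, 0, 0], -0.2], [[-0.64, 0, 0.08], [0, 0, 0], -0.2], [[-0.7, 0, 0.08], [0, 0, 0], -0.2]]}}

```text
clock: 5.55
eef_pos: [0.5898, 0.0887, 0.0234]
tool_rot: [0.657, 0.754, -0.0, 0.0]
ft_force: [-0.6, 1.8, 0.3]
opening: 0.401
finger_force: 0.7
```

```bash
python3 - <<'E'
from h import *
look("scene","carrier_centre push_face station".split(),"s3.png"); look("side",["push_face","carrier_centre","station"]);st()
E
```

```text
scene carrier_centre 0.75 [0.6017 0.0151 0.0308]
scene push_face 0.95 [0.5908 0.0778 0.0371]
scene station 0.95 [ 0.6113 -0.0648  0.0245]
side push_face 0.93 [0.5948 0.0763 0.0396]
{'clock': 5.95, 'eef_pos': [0.5895, 0.0906, 0.0233], 'tool_rot': [0.6564, 0.7545, 0.0, -0.0001], 'ft_force': [-0.412, 0.4386, 0.5767], 'opening': 0.4012}
```

Call:
{"name": "arm_command", "arguments": {"plan": [[[-0.06, 0, 0], [0, 0, 0], -0.2], [[-0.14, 0, 0], [0, 0, 0], -0.2], [[-0.23, 0, 0], [0, 0, 0], -0.2], [[-0.32, 0, 0], [0, 0, 0], -0.2], [[-0.41, 0, 0], [0, 0, 0], -0.2], [[-0.5, 0, 0], [0, 0, 0], -0.2], [[-0.57, 0, 0], [0, 0, 0], -0.2], [[-0.61, 0, 0], [0, 0, 0], -0.2]]}}

```text
clock: 6.75
eef_pos: [0.5981, 0.0287, 0.0233]
tool_rot: [0.657, 0.754, -0.0, 0.0]
ft_force: [-0.0, 2.2, 0.6]
opening: 0.397
finger_force: 0.8
```

Call:
{"name": "arm_command", "arguments": {"plan": [[[-0.015, 0, 0], [0, 0, 0], -0.2], [[-0.03, 0, 0], [0, 0, 0], -0.2], [[-0.045, 0, 0], [0, 0, 0], -0.2], [[-0.06, 0, 0], [0, 0, 0], -0.2], [[-0.075, 0, 0], [0, 0, 0], -0.2], [[-0.09, 0, 0], [0, 0, 0], -0.2], [[-0.105, 0, 0], [0, 0, 0], -0.2], [[-0.12, 0, 0], [0, 0, 0], -0.2]]}}

```text
clock: 7.55
eef_pos: [0.5997, 0.0177, 0.0233]
tool_rot: [0.657, 0.754, 0.0, -0.0]
ft_force: [0.3, 1.8, -0.1]
opening: 0.401
finger_force: 0.8
```

```bash
python3 - <<'E'
from h import *
for k in("scene","side"): look(k,"carrier_centre push_face station".split(),k+"4.png")
st()
E
```

```text
scene carrier_centre 0.75 [ 0.5984  0.0284 -0.0027]
scene push_face 0.69 [0.6013 0.0082 0.0436]
side carrier_centre 0.61 [0.4483 0.0824 0.0025]
side push_face 0.57 [0.6009 0.0102 0.0432]
side station 0.56 [ 0.6087 -0.0659  0.0298]
{'clock': 7.95, 'eef_pos': [0.5996, 0.0177, 0.0233], 'tool_rot': [0.6566, 0.7542, -0.0, -0.0], 'ft_force': [-0.0882, 0.6274, 0.5889], 'opening': 0.4058}
```

Call:
{"name": "arm_command", "arguments": {"plan": [[[-0.015, 0, 0], [0, 0, 0], -0.2], [[-0.03, 0, 0], [0, 0, 0], -0.2], [[-0.045, 0, 0], [0, 0, 0], -0.2], [[-0.06, 0, 0], [0, 0, 0], -0.2], [[-0.07, 0, 0], [0, 0, 0], -0.2], [[-0.08, 0, 0], [0, 0, 0], -0.2], [[-0.09, 0, 0], [0, 0, 0], -0.2], [[-0.09, 0, 0], [0, 0, 0], -0.2]]}}

```text
clock: 8.75
eef_pos: [0.6007, 0.0096, 0.0233]
tool_rot: [0.656, 0.754, 0.0, -0.0]
ft_force: [-2.2, 4.4, 1.9]
opening: 0.401
finger_force: 2.5
```

```bash
python3 - <<'E'
from h import *
for k in("scene","side"): look(k,"carrier_centre push_face".split(),k+"5.png")
st()
E
```

```text
scene carrier_centre 0.98 [ 0.6115 -0.0642  0.0285]
scene push_face 0.62 [ 0.6018 -0.002   0.0315]
side carrier_centre 0.81 [ 0.6111 -0.0659  0.0315]
side push_face 0.82 [ 6.027e-01 -5.000e-04  3.330e-02]
{'clock': 9.05, 'eef_pos': [0.6007, 0.0095, 0.0233], 'tool_rot': [0.6564, 0.7544, 0.0, -0.0004], 'ft_force': [-2.4235, 5.0103, 0.0959], 'opening': 0.3993}
```

Force has risen and the face has dropped, so it looks seated. I'll back off and go up, then verify.

Call:
{"name": "arm_command", "arguments": {"plan": [[[0.05, 0, 0], [0, 0, 0], -0.2], [[0.15, 0, 0], [0, 0, 0], -0.2], [[0.3, 0, 0], [0, 0, 0], -0.2], [[0.3, 0, -0.2], [0, 0, 0], -0.2], [[0.3, 0, -0.45], [0, 0, 0], -0.2], [[0.3, 0, -0.7], [0, 0, 0], -1], [[0.3, 0, -0.9], [0, 0, 0], -1], [[0.3, 0, -1.0], [0, 0, 0], -1]]}}

```text
clock: 9.85
eef_pos: [0.5974, 0.0399, 0.1251]
tool_rot: [0.656, 0.755, 0.001, 0.001]
ft_force: [-0.3, -0.7, -0.5]
opening: 0.003
finger_force: 0.0
```

Call:
{"name": "arm_command", "arguments": {"plan": [[[0, -0.1, -0.15], [0, 0, 0], -1], [[0, -0.2, -0.4], [0, 0, 0], -1], [[0, -0.3, -0.7], [0, 0, 0], -1], [[0, -0.4, -0.9], [0, 0, 0], -1], [[0, -0.5, -1.0], [0, 0, 0], -1], [[0, -0.6, -1.0], [0, 0, 0], -1], [[0, -0.7, -1.0], [0, 0, 0], -1], [[0, -0.7, -1.0], [0, 0, 0], -1]]}}

```text
clock: 10.65
eef_pos: [0.5258, 0.0288, 0.2222]
tool_rot: [0.657, 0.754, -0.001, -0.001]
ft_force: [-0.4, 0.1, -0.0]
opening: 0.003
finger_force: 0.0
```

```bash
python3 - <<'E'
from h import *
N="carrier_centre push_face station latch_pivot latch_knob".split()
for k in("scene","side","wrist"):
    c=look(k,N,k+"6.png")
    f=200/np.tan(np.radians(c["fovy"]/2)); v,u=np.mgrid[:400,:640]; d=c["depth"]
    K=np.array([[f,0,c["cx"]],[0,f,c["cy"]],[0,0,1]])
    n=cv2.undistortPoints(np.stack([u,v],-1).reshape(-1,1,2).astype(np.float64),K,np.array(c["D"])).reshape(400,640,2)
    P=np.stack([n[...,0]*d,-n[...,1]*d,-d,np.ones_like(d)],-1)@c["pose"].T
    col=c["color"].astype(int)
    red=(col[...,0]>120)&(col[...,1]<60)&(col[...,2]<60)&(d>0)&(abs(P[...,0]-.52)<.04)&(abs(P[...,1]+.06)<.05)
    print(k,"red",red.sum(),np.median(P[red],0)[:3].round(4) if red.any() else 0)
    # black plate height at its corners, bar height, in nest coords about station
    R=np.array([[.9903,.1386],[-.1386,.9903]]); Q=(P[...,:2]-[.6122,-.0655])@R.T
    for x in(-61,61):
        for y in(-55,50):
            m=(abs(Q[...,0]*1e3-x)<6)&(abs(Q[...,1]*1e3-y)<6)&(d>0)&(abs(P[...,2]-.04)<.03)
            if m.any(): print(x,y,m.sum(),np.median(P[m][:,2]).round(4))
st()
E
```

```text
scene carrier_centre 0.68 [ 0.6109 -0.0624  0.0305]
scene push_face 0.6 [ 0.6024 -0.0045  0.0323]
scene latch_pivot 0.9 [ 0.5216 -0.0988  0.0469]
scene latch_knob 0.55 [ 0.5172 -0.0563  0.0715]
scene red 79 [ 0.5126 -0.0501  0.0727]
-61 -55 14 0.0366
-61 50 18 0.0374
61 -55 13 0.0369
61 50 8 0.0364
side carrier_centre 0.71 [ 0.6122 -0.0657  0.0319]
side push_face 0.62 [0.6012 0.0008 0.035 ]
side station 0.95 [ 0.6096 -0.0659  0.0304]
side latch_pivot 0.9 [ 0.5284 -0.1034  0.0482]
side latch_knob 0.66 [ 0.5145 -0.0517  0.0703]
side red 20 [ 0.5152 -0.0496  0.0738]
-61 -55 8 0.0399
-61 50 11 0.0397
61 -55 6 0.0396
61 50 10 0.0397
wrist carrier_centre 0.64 [ 0.614  -0.0673  0.0279]
wrist push_face 0.72 [ 0.599  -0.0058  0.0345]
wrist latch_knob 0.72 [ 0.5181 -0.0546  0.0672]
wrist red 0 0
-61 50 105 0.0377
61 -55 46 0.0374
61 50 104 0.038
{'clock': 11.55, 'eef_pos': [0.5275, 0.029, 0.2233], 'tool_rot': [0.6566, 0.7542, 0.0, -0.0], 'ft_force': [-0.5443, -0.0179, 0.7957], 'opening': -0.0001}
```

View pics/wrist6.png

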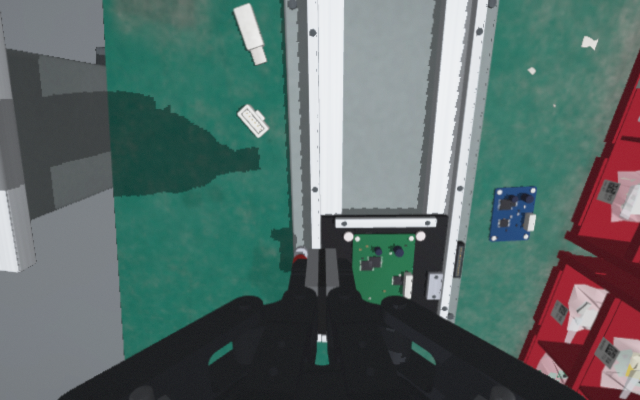

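The carrier is seated: its plate corners are level at about 38 mm, against 39 mm expected. The knob is still open at pixel (299, 255). Next I turn the closed fingers 45° and place them behind the knob, so a straight push can close the latch.

Call:
{"name": "arm_command", "arguments": {"plan": [[[-0.06, -0.05, 0], [0, 0, -0.018], -1], [[-0.14, -0.12, 0], [0, 0, -0.036], -1], [[-0.24, -0.2, 0.1], [0, 0, -0.054], -1], [[-0.34, -0.28, 0.25], [0, 0, -0.072], -1], [[-0.44, -0.36, 0.45], [0, 0, -0.09], -1], [[-0.55, -0.43, 0.65], [0, 0, -0.108], -1], [[-0.55, -0.43, 0.85], [0, 0, -0.125], -1], [[-0.55, -0.43, 0.95], [0, 0, -0.125], -1]]}}

```text
clock: 12.35
eef_pos: [0.4917, -0.0318, 0.127]
tool_rot: [0.317, 0.948, -0.0, -0.001]
ft_force: [-0.9, 0.7, 0.8]
opening: -0.0
finger_force: 0.0
```

```bash
python3 - <<'E'
from h import *
for k in ("scene","side"): look(k,["latch_knob","latch_pivot"],k+"7.png")
look("wrist",["latch_knob","latch_pivot"]); st()
s=observe(); print(np.round(s["joint_pos"],2))
from scipy.spatial.transform import Rotation as R
print(R.from_quat(s["tool_rot"]).as_matrix().round(3))
E
```

```text
scene latch_knob 0.78 [ 0.5184 -0.0574  0.0676]
scene latch_pivot 0.92 [ 0.5217 -0.0968  0.0446]
side latch_knob 0.48 [ 0.5133 -0.0499  0.0717]
wrist latch_knob 0.59 [ 0.5164 -0.0558  0.069 ]
wrist latch_pivot 0.56 [ 0.5208 -0.1001  0.0437]
{'clock': 12.8, 'eef_pos': [0.4928, -0.0313, 0.1289], 'tool_rot': [0.3182, 0.948, 0.0002, 0.0005], 'ft_force': [-0.1531, 0.2678, -0.3204], 'opening': 0.0046}
[ 0.01  0.26 -0.09  2.1   0.03  0.78  0.82]
[[-0.798  0.603  0.001]
 [ 0.603  0.798  0.   ]
 [-0.001  0.001 -1.   ]]
```

Call:
{"name": "arm_command", "arguments": {"plan": [[[0, 0, 0.1], [0, 0, 0], -1], [[0, 0, 0.25], [0, 0, 0], -1], [[0, 0, 0.4], [0, 0, 0], -1], [[0, 0, 0.52], [0, 0, 0], -1], [[0, 0, 0.6], [0, 0, 0], -1], [[0, 0, 0.63], [0, 0, 0], -1], [[0, 0, 0.63], [0, 0, 0], -1], [[0, 0, 0.63], [0, 0, 0], -1]]}}

```text
clock: 13.6
eef_pos: [0.4927, -0.0314, 0.0657]
tool_rot: [0.318, 0.948, 0.0, 0.0]
ft_force: [0.8, 0.3, -0.7]
opening: -0.0
finger_force: 0.0
```

Call:
{"name": "arm_command", "arguments": {"plan": [[[-0.06, 0, 0], [0, 0, 0], -1], [[-0.12, 0, 0], [0, 0, 0], -1], [[-0.18, 0, 0], [0, 0, 0], -1], [[-0.24, 0, 0], [0, 0, 0], -1], [[-0.3, 0, 0], [0, 0, 0], -1], [[-0.36, 0, 0], [0, 0, 0], -1], [[-0.42, 0, 0], [0, 0, 0], -1], [[-0.48, 0, 0], [0, 0, 0], -1]]}}

```text
clock: 14.4
eef_pos: [0.5312, -0.0608, 0.0654]
tool_rot: [0.318, 0.948, -0.0, 0.0]
ft_force: [-1.5, 2.0, 0.9]
opening: -0.005
finger_force: 1.0
```

```bash
python3 - <<'E'
from h import *
for k in ("scene","side"): look(k,["latch_knob","latch_pivot","carrier_centre"],k+"8.png")
st()
E
```

```text
scene latch_knob 0.43 [ 0.5532 -0.0699  0.0656]
scene latch_pivot 0.69 [ 0.5184 -0.0971  0.0452]
scene carrier_centre 0.92 [ 0.6142 -0.0646  0.0279]
side latch_knob 0.57 [ 0.5538 -0.0646  0.072 ]
side latch_pivot 0.72 [ 0.5264 -0.098   0.0469]
side carrier_centre 0.67 [ 0.613  -0.0667  0.0308]
{'clock': 14.8, 'eef_pos': [0.5306, -0.0604, 0.0654], 'tool_rot': [0.318, 0.9481, -0.0, 0.0], 'ft_force': [-0.0178, 0.8608, -0.7849], 'opening': -0.0031}
```

Call:
{"name": "arm_command", "arguments": {"plan": [[[-0.05, 0, 0], [0, 0, 0], -1], [[-0.1, 0, 0], [0, 0, 0], -1], [[-0.14, 0, 0], [0, 0, 0], -1], [[-0.18, 0, 0], [0, 0, 0], -1], [[-0.21, 0, 0], [0, 0, 0], -1], [[-0.23, 0, 0], [0, 0, 0], -1], [[-0.25, 0, 0], [0, 0, 0], -1], [[-0.25, 0, 0], [0, 0, 0], -1]]}}

```text
clock: 15.6
eef_pos: [0.5508, -0.0756, 0.0653]
tool_rot: [0.318, 0.948, -0.0, -0.0]
ft_force: [-1.7, 0.3, 0.9]
opening: -0.004
finger_force: 0.8
```

Call:
{"name": "arm_command", "arguments": {"plan": [[[-0.01, 0, 0], [0, 0, 0], -1], [[-0.02, 0, 0], [0, 0, 0], -1], [[-0.03, 0, 0], [0, 0, 0], -1], [[-0.03, 0, 0], [0, 0, 0], -1], [[-0.03, 0, 0], [0, 0, 0], -1], [[-0.03, 0, 0], [0, 0, 0], -1], [[-0.03, 0, 0], [0, 0, 0], -1], [[-0.03, 0, 0], [0, 0, 0], -1]]}}

```text
clock: 16.4
eef_pos: [0.5513, -0.0761, 0.065]
tool_rot: [0.318, 0.948, -0.0, -0.002]
ft_force: [-14.1, 7.5, 7.2]
opening: 0.005
finger_force: 7.4
```

```bash
python3 - <<'E'
from h import *
for k in ("scene","side"): look(k,["latch_knob","latch_pivot","carrier_centre"],k+"9.png")
st()
E
```

```text
scene latch_knob 0.42 [ 0.5652 -0.0916  0.0693]
scene latch_pivot 0.59 [ 0.5202 -0.095   0.0499]
scene carrier_centre 0.87 [ 0.6114 -0.0623  0.0288]
side latch_knob 0.58 [ 0.5613 -0.0867  0.07  ]
side latch_pivot 0.93 [ 0.5295 -0.0994  0.0477]
side carrier_centre 0.59 [ 0.6107 -0.0659  0.0289]
{'clock': 16.8, 'eef_pos': [0.5513, -0.076, 0.065], 'tool_rot': [0.3176, 0.9482, -0.0, -0.0018], 'ft_force': [-12.9405, 6.9413, 7.4031], 'opening': 0.0012}
```

It has come against a hard stop and the knob's direction matches shut. I'll back off and lift clear, then check.

Call:
{"name": "arm_command", "arguments": {"plan": [[[0.05, 0, 0], [0, 0, 0], -1], [[0.15, 0, 0], [0, 0, 0], -1], [[0.3, 0, 0], [0, 0, 0], -1], [[0.4, 0, -0.2], [0, 0, 0], -1], [[0.5, 0, -0.45], [0, 0, 0], -1], [[0.6, 0, -0.7], [0, 0, 0], -1], [[0.7, 0, -0.9], [0, 0, 0], -1], [[0.7, 0, -1.0], [0, 0, 0], -1]]}}

```text
clock: 17.6
eef_pos: [0.4967, -0.0339, 0.167]
tool_rot: [0.317, 0.948, 0.0, 0.001]
ft_force: [-0.3, -0.1, -0.1]
opening: -0.003
finger_force: 0.0
```

```bash
python3 - <<'E'
from h import *
for k in ("scene","side","wrist"): c=look(k,["latch_knob","latch_pivot","carrier_centre","station","white_connector","usb_dongle","spare_board"],k+"10.png")
st()
E
python3 -c "
import cv2,numpy as np
a=cv2.imread('pics/scene10.png')[130:280,280:460];cv2.imwrite('pics/crop.png',cv2.resize(a,None,fx=3.3,fy=3.3,interpolation=2))"
```

```text
scene latch_knob 0.78 [ 0.5607 -0.0946  0.0682]
scene latch_pivot 0.86 [ 0.5221 -0.0989  0.0448]
scene carrier_centre 0.77 [ 0.6099 -0.0646  0.0284]
scene white_connector 0.47 [ 0.4484  0.0829 -0.0009]
scene usb_dongle 0.85 [0.4395 0.1614 0.0018]
scene spare_board 0.72 [ 0.764   0.0119 -0.0015]
side latch_knob 0.65 [ 0.5611 -0.087   0.0708]
side latch_pivot 0.85 [ 0.53   -0.1027  0.0479]
side carrier_centre 0.96 [ 0.6127 -0.0691  0.0345]
side station 0.77 [ 0.611  -0.0643  0.0275]
side white_connector 0.69 [ 4.44e-01  7.97e-02 -1.00e-04]
side usb_dongle 0.69 [0.4379 0.1593 0.0015]
side spare_board 0.63 [ 0.7711  0.0121 -0.006 ]
wrist latch_pivot 0.78 [ 0.5177 -0.0953  0.0446]
wrist carrier_centre 0.61 [ 0.6138 -0.0673  0.0285]
wrist white_connector 0.89 [0.449  0.0777 0.0007]
wrist spare_board 0.79 [ 0.7672  0.01   -0.005 ]
{'clock': 18.8, 'eef_pos': [0.4972, -0.035, 0.1653], 'tool_rot': [0.318, 0.9481, 0.0, -0.0], 'ft_force': [-0.2316, -0.6375, -0.2283], 'opening': -0.0015}
```

View pics/crop.png

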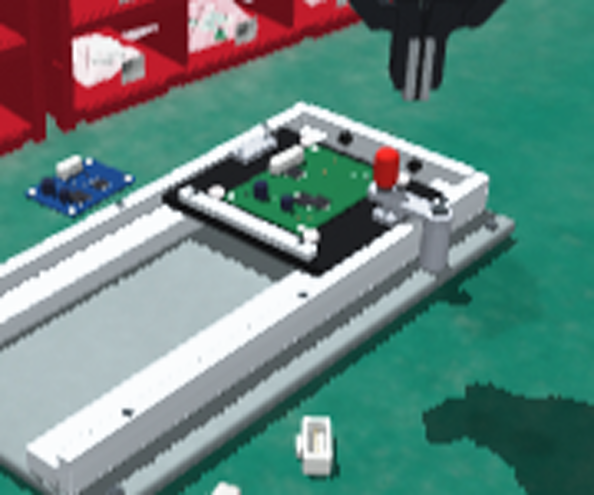

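View pics/wrist10.png

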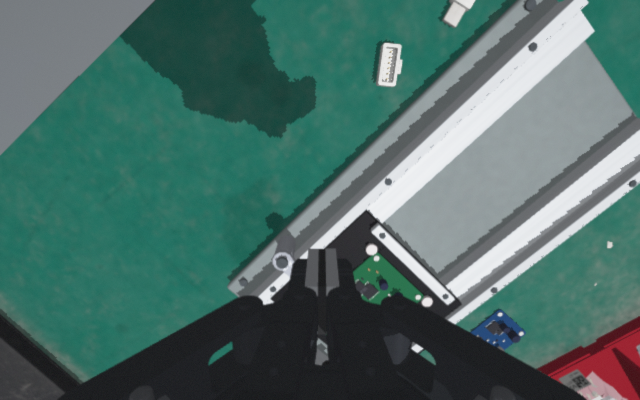

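The crop shows the latch arm running from its pivot (435, 210) across the carrier's edge, with the knob at (387, 168). The carrier is down and level, the loose parts are unmoved and the hand is clear.

```bash
python3 -c "
from rig import *
print(finish_job())"
```

```text
the job is handed in; nothing more can be done
None
```

The job is handed in: the carrier measured level in its notches, the latch was pushed shut against its stop, the loose parts are where they lay within measuring error, and the hand is clear. No verdict was returned.

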